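# Lay out an iced shortbread plaque, held by its edges only

## Robot

A 6-joint arm with a two-finger parallel gripper is mounted at the origin on the work surface. World frame = base frame: x ahead of the robot, y to its left, z up, the work surface at z = 0. Lengths are in mm, angles in rad, forces in N, time in s.
With the tool pointing down it reaches from about 325 to 750 mm from the base axis. Payload 7.6 kg.
Tool frame: the origin (TCP) lies at the very end of the fingers, on their centre line; the grasp point (between the pads) lies 19 mm behind it (manip.grip_point_offset is the distance from the TCP to the grasp point, in mm); z points along the fingers, x is the direction in which the jaws open and shut, and the axes are right-handed (so a half turn about z gives the same grasp; the last joint's range is limited). The gripper opens to 85 mm and grips with 20 to 120 N. Pads are 22 mm wide; open, the fingers measure 114 mm over their backs; the gripper's body (76 mm by 85 mm) begins 54 mm behind the grasp point. The pads swing forward as they close: fully open they stand 13 mm farther back than shut.
Start: joints at [-1.239, 0.052, 1.401, -0, 1.689, -0.07], TCP at [205.34, -483.199, 231.323] pointing down, gripper open.
Joint ranges: [-2.9, 2.9], [-0.91, 2.17], [0.12, 2.37], [-1.06, 4.2], [0.26, 2.73], [-2.93, 2.93]. Speed limits (rad/s): [2.57, 2.57, 3.01, 3.14, 3.14, 3.14].

## Interface

Orientations are given as a unit quaternion [x, y, z, w].
In Python, from rig import manip gives the robot as it stands. Calls block until the motion is done:
- manip.movep(position, orientation): joint-space move of the TCP to a pose.
- manip.line_to(position, attitude=None, speed=150): straight line of the TCP; attitude=None keeps the orientation; speed is the mean speed in mm/s.
- manip.movej(angles): joint-space move.
- manip.command_gripper(opening, f_grip=None): finger opening in mm; f_grip is the grip in N (None keeps the last); returns when the fingers have stopped.
- manip.sleep(seconds).
- manip.ik(position, orientation): joint angles nearest the present ones, or None.
- manip.observe(): the state.
- manip.grab_frame(name): name is "scene" or "top"; returns (picture, depth): 400x640x3 uint8, blue, green, red; 400x640 float32, mm along the optical axis (not along the pixel's ray), 0 where there is no reading.
- manip.calibration(name): a dict with "vertical_fov" (degrees; the focal length in pixels is half the picture's height over the tangent of half this angle, whatever the lens; pixels are square), "cx", "cy" (the principal point, pixels), "cam_to_world" (4x4, takes a point from camera to world coordinates). Camera axes: x right, y down, z forward; pixel columns grow to the right and rows downward; lengths in mm; the calibration is good to about 2 mm. A picture is of the moment at which its call begins. calibration takes no time and is no camera call.
A pose or a line that the arm cannot do raises manip.Unreachable and nothing moves.
- manip.close_job(): hands the job in, once; it reports no verdict.
The state is a dict: "time": time; "joint_pos": joint angles; "qvel": joint speeds; "effort": joint torques, N m; "position": TCP position; "tool_rot": TCP orientation; "contact_force": force on the tool from outside, world axes, zero at the start; "moment": the same for the moment, N m; "finger_gap": finger opening in mm.
Only numpy, scipy, OpenCV 4.12 (cv2) and the standard library are available. Lean on these libraries where they do the work, as an engineer would, in place of code of your own. Each camera call takes 0.05 s, during which the arm holds its last target.

## Task

The iced shortbread plaque lies in the copper-railed setting tray, which hides its long edges: push it by its rear end edge until its front end sticks well out of the tray's open end, but stays lying flat. Then take it by its two long edges, lift it off and lay it down (do not drop it), iced side up, centred on and square with the marble plinth of the serving stand, and let go. Hold and push it by its edges only: nothing may touch the iced face and no finger the underside; do not tip or drop it, and leave the other things on the counter where they are.

Things in the scene. Friction and masses are not known exactly. Their poses are not given: they have to be found in the camera images.
- plaque: Shortbread plaque 140 x 60 x 12 mm, about 100 g, white iced top with copper dots and a blue-grey flower. Origin: centre of its underside. x along its length (-x is its front end, towards the tray's open end at the start), y across, z up through the iced face. Its biscuit-brown edge band, the only part to be touched, is 8 mm high, from 2 to 10 mm above the origin.
- plaque_icing: The white iced top face, part of the plaque: 134 x 54 x 2 mm, set in 3 mm from the edges. Origin: centre of its lower side, 10 mm above the plaque's origin. Must not be touched by anything.
- plaque_underside: The brown underside, part of the plaque: 134 x 54 x 2 mm, set in 3 mm from the edges. Origin: the plaque's origin. Must not be touched by the fingers or arm.
- plaque_front (a point): Middle of the plaque's front end edge, 70 mm to -x of the plaque's origin, 6 mm above it.
- plaque_rear (a point): Middle of the plaque's rear end edge, 70 mm to +x of the plaque's origin, 6 mm above it; push here.
- tray: Fixed setting tray, dark wood block 230 x 92 x 40 mm with copper rails. Origin: centre of its underside; x along its length, z up. Floor 40 mm above the origin; channel 64 mm wide between rails 14 mm wide, 10 mm higher than the floor. End stop across +x (inner face x = 105 mm); open at -x (x = -115 mm). 55 to 80 mm of floor lie free behind the plaque's rear edge at the start.
- tray_mouth (a point): Middle of the floor's edge at the tray's open end.
- stand: Serving stand fixed to the counter: wooden board 180 x 150 x 12 mm with a pale marble plinth 110 x 40 mm, 30 mm high, on its middle. Origin: centre of its underside; x along the plinth's length, z up. The plaque is wider and longer than the plinth, so its edges stay free all round.
- plinth_top (a point): Centre of the plinth's top, 42 mm above the stand's origin: the plaque's origin belongs here.
- big_bowl: Brown stoneware bowl, 220 mm wide, 90 mm high. Origin: centre of its foot. Leave alone.
- small_bowl: Pale glazed bowl, 150 mm wide, 65 mm high. Origin: centre of its foot. Leave alone.
- sieve: Copper sieve, cup 94 mm wide, 48 mm high, wire handle 160 mm long to its +y. Origin: centre of its foot. Leave alone.
- spoon: Copper spoon lying along its x, 160 mm long. Origin: centre of its underside. Leave alone.
- rolling_pin: Rolling pin 44 mm thick, 200 mm long along its y. Origin: centre of its underside. Leave alone.
- jar: Amber glass jar with a copper cap, 72 mm wide, 110 mm high. Origin: centre of its foot. Leave alone.
- mug: Blue mug, 80 mm wide, 85 mm high, handle at its +y. Origin: centre of its foot. Leave alone.
Mind the look-alikes: they are no part of the job. Leave any green look-alike of the stand alone.

How it is judged (in metres and radians):
On the way, in this order (a step that is already met when the one before it is completed fails the run):
1. the plaque's front end sticks out of the tray's open end by at least 25 mm while the plaque still lies flat in the tray (x of plaque_front in the frame of tray below -0.14 m and z of plaque in the frame of tray between 0.034 and 0.046 m and angle between plaque's own z axis and vertical below 0.12 rad), for 0.2 s.
2. the fingers hold the plaque in the air, at least 20 mm above the tray's floor (height (world z) of plaque above 0.06 m and contact force between the fingers and plaque above 0.5 N), for 0.2 s.
3. the plaque has been lowered to within 8 mm of the plinth's top, still in the fingers, not dropped (horizontal distance between plaque and plinth_top below 0.02 m and z of plaque in the frame of plinth_top below 0.008 m and contact force between the fingers and plaque above 0.5 N), for 0.05 s.
At the end, for the whole second after the job is handed in: The plaque lies flat (within 4 degrees), iced side up and at rest on the plinth of the stand, released, its centre within 12 mm of the plinth's centre and its length within 8 degrees of the plinth's length (either way round); all else stands where it stood (within 20 mm) (horizontal distance between plaque and plinth_top below 0.012 m and angle between the x axis of plaque and the x axis of stand, either way round below 0.14 rad and z of plaque in the frame of plinth_top between -0.005 and 0.005 m and height (world z) of plaque_icing above 0.047 m and angle between plaque's own z axis and vertical below 0.07 rad and linear speed of plaque below 0.02 m/s and contact force between plaque and stand above 0.2 N); the robot touches nothing.
It fails at once if something touches the iced face (more than 0.3 N) (contact force between plaque_icing and anything else above 0.3 N).
It fails at once if the fingers or arm touch the underside (more than 0.3 N) (contact force between plaque_underside and the fingers above 0.3 N or contact force between plaque_underside and the arm above 0.3 N).
It fails at once if the plaque is tipped by more than 30 degrees (angle between plaque's own z axis and vertical above 0.52 rad).
It fails at once if the plaque drops below the height of the tray and plinth (height (world z) of plaque below 0.025 m).
It fails at once if another thing on the counter is moved by more than 20 mm (distance of any of big_bowl, small_bowl, sieve, spoon, rolling_pin, jar, mug from where it was at the start of the episode above 0.02 m).
It also fails if it takes over 58 s, if anything falls off the work surface, if the arm or the gripper's body presses on something with over 40 N, if the wrist force passes 120 N, or if a joint passes its speed limit or range.

## Working session

There is one attempt and no reset: what is moved stays moved. The work goes in short steps, each a Python script; the robot and the scene stay as the last script left them, time stands still between calls to the robot, and variables do not carry over. Pictures are saved under pics/ and viewed, and the job is handed in when it is done.

```bash
ls; mkdir -p pics
python3 - <<'E'
from rig import manip
import cv2,numpy as np
for n in("scene","top"):
    p,d=manip.grab_frame(n); cv2.imwrite(f"pics/{n}0.png",p); np.save(f"pics/{n}0.npy",d)
    c=manip.calibration(n); print(n,c,np.mean(d==0))
s=manip.observe();print(s['position'],s['tool_rot'],s['finger_gap'],s['time'],manip.grip_point_offset)
E
```

```text
pics
scene {'vertical_fov': 47.81608007839715, 'cx': 321.4264299562896, 'cy': 201.46147112486776, 'cam_to_world': array([[-7.90515008e-01,  5.23108172e-01, -3.18502532e-01,
         9.43740791e+02],
       [ 6.12372526e-01,  6.67257916e-01, -4.23989106e-01,
         5.37411105e+02],
       [-9.26882966e-03, -5.30211952e-01, -8.47814470e-01,
         1.13607440e+03],
       [ 0.00000000e+00,  0.00000000e+00,  0.00000000e+00,
         1.00000000e+00]])} 0.00415234375
top {'vertical_fov': 54.07296499922914, 'cx': 317.1224195611752, 'cy': 201.40459542503763, 'cam_to_world': array([[-1.07463574e-02, -9.92791250e-01,  1.19373568e-01,
         4.03134541e+02],
       [-9.99914890e-01,  1.15524298e-02,  6.06255125e-03,
        -1.12766339e+01],
       [-7.39790260e-03, -1.19298258e-01, -9.92830900e-01,
         1.38228095e+03],
       [ 0.00000000e+00,  0.00000000e+00,  0.00000000e+00,
         1.00000000e+00]])} 0.0041015625
[ 205.23595245 -482.9224262   230.54119467] [ 8.33990250e-01 -5.51778707e-01 -5.80603093e-04 -4.30065478e-04] 85.4735758169134 0.1 18.700000000000003
```

View pics/top0.png

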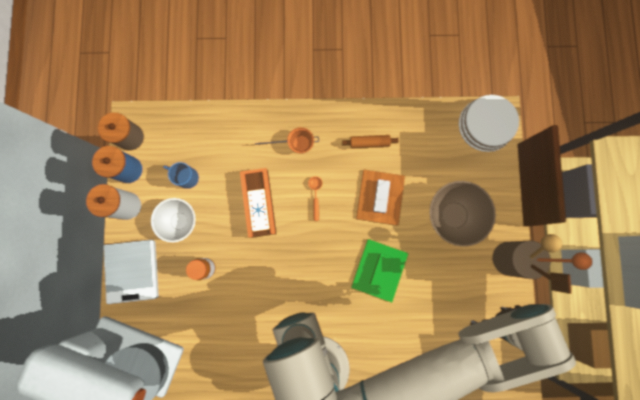

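View pics/scene0.png

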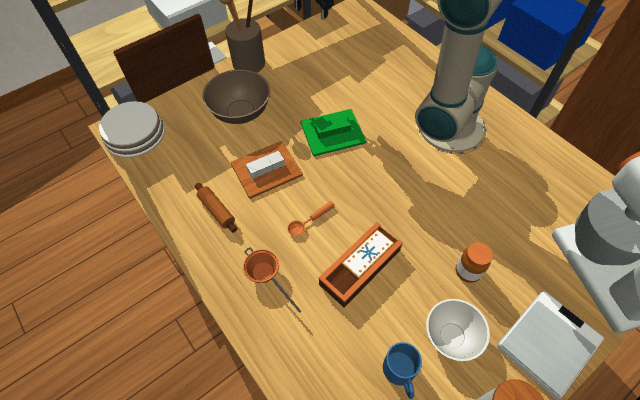

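Run:
```python
import cv2,numpy as np
t=cv2.imread("pics/top0.png");s=cv2.imread("pics/scene0.png")
a=cv2.resize(t[155:250,225:415],None,fx=4,fy=4,interpolation=cv2.INTER_CUBIC)
cv2.imwrite("pics/crop_t.png",a)
b=cv2.resize(s[130:310,220:420],None,fx=3.3,fy=3.3,interpolation=cv2.INTER_CUBIC)
cv2.imwrite("pics/crop_s.png",b)
```

```text
(no output)
```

View pics/crop_t.png

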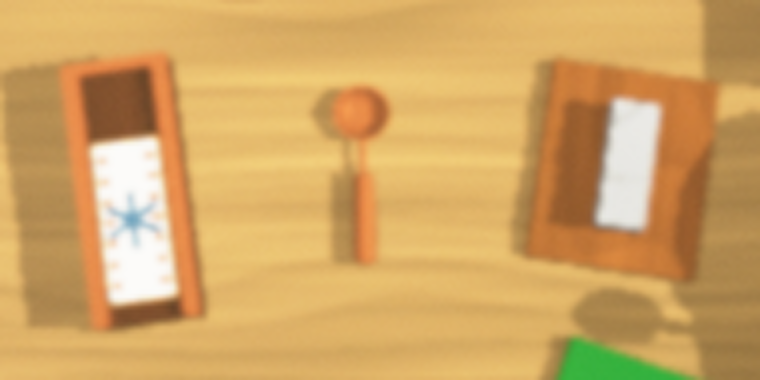

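View pics/crop_s.png

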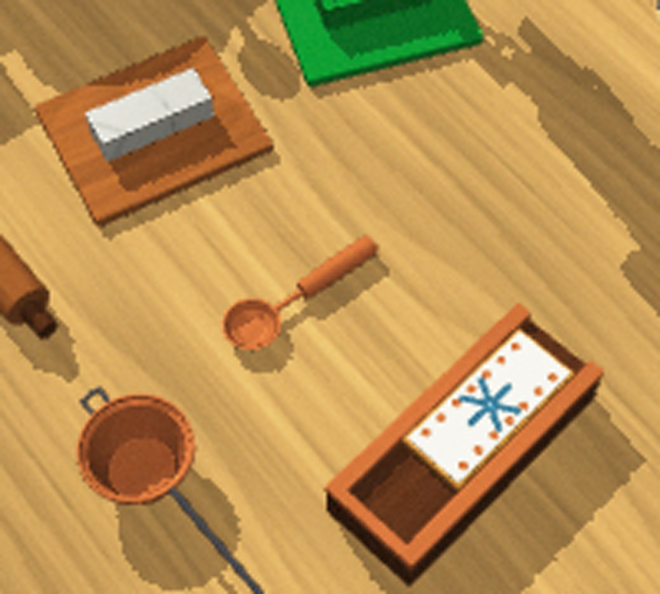

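```bash
cat > h.py <<'E'
import cv2,numpy as np
from rig import manip
def ray(n,uv):
    c=manip.calibration(n);T=c["cam_to_world"];f=200/np.tan(np.radians(c["vertical_fov"]/2))
    uv=np.atleast_2d(np.asarray(uv,float))
    d=np.c_[(uv[:,0]-c["cx"])/f,(uv[:,1]-c["cy"])/f,np.ones(len(uv))]
    return T[:3,3],d@T[:3,:3].T
def onz(n,uv,z):
    o,d=ray(n,uv);k=(z-o[2])/d[:,2];return o+d*k[:,None]
def dep(n,uv,D):
    o,d=ray(n,uv);uv=np.asarray(uv).astype(int);return o+d*D[uv[:,1],uv[:,0]][:,None]
def white(img):
    h=cv2.cvtColor(img,cv2.COLOR_BGR2HSV);return ((h[...,1]<70)&(h[...,2]>130)).astype(np.uint8)
def blob(m,near):
    n,l,st,ce=cv2.connectedComponentsWithStats(m)
    i=1+min(range(n-1),key=lambda i:np.hypot(*(ce[i+1]-near))+(1e4 if st[i+1,4]<60 else 0))
    return (l==i).astype(np.uint8)
def rect(n,m,z):
    cs,_=cv2.findContours(m,cv2.RETR_EXTERNAL,cv2.CHAIN_APPROX_NONE)
    c=max(cs,key=cv2.contourArea)[:,0]
    P=onz(n,c,z)[:,:2].astype(np.float32)
    (x,y),(w,h),a=cv2.minAreaRect(P)
    if w<h: w,h,a=h,w,a+90
    return np.round([x,y,w,h,(a+90)%180-90],1)
E
python3 - <<'E'
from h import *
for n,pp,ps in(("top",(258,210),(382,196)),("scene",(369,253),(267,163))):
    im=cv2.imread(f"pics/{n}0.png");D=np.load(f"pics/{n}0.npy")
    m=white(im)
    k=np.ones((5,5),np.uint8)
    mp=blob(cv2.morphologyEx(m,cv2.MORPH_CLOSE,k),pp);ms=blob(m,ps)
    for nm,b,z in(("plaque",mp,52),("plinth",ms,42)):
        vu=np.argwhere(cv2.erode(b,np.ones((3,3),np.uint8)));P=dep(n,vu[:,::-1],D)
        print(n,nm,rect(n,b,z),"depth mean",P.mean(0).round(1),P[:,2].std().round(1),b.sum())
    h=cv2.cvtColor(im,cv2.COLOR_BGR2HSV)
    # tray: by depth, height 45..58, near plaque
    v,u=np.mgrid[0:400,0:640];P=dep(n,np.c_[u.ravel(),v.ravel()],D)
    H=P[:,2].reshape(400,640)
    X=P.reshape(400,640,3)
    c=X[mp>0].mean(0)
    t=(H>44)&(H<58)&(np.hypot(X[...,0]-c[0]-20,X[...,1]-c[1])<135)
    print(n,"tray rails",rect(n,blob(t.astype(np.uint8),pp),50))
    c=X[ms>0].mean(0)
    t=(H>6)&(H<60)&(np.hypot(X[...,0]-c[0],X[...,1]-c[1])<125)
    print(n,"board",rect(n,blob(t.astype(np.uint8),ps),12), "tableH",np.median(H[320:340,250:300]))
E
```

```text
top plaque [537.9 199.6 137.7  56.5   7.4] depth mean [536.4 198.   61.8] 114.3 660
top plinth [ 581.  -225.1  111.3   43.5   -9.3] depth mean [ 578.9 -222.9   54.5] 131.7 402
top tray rails [563.8 201.5 229.9  92.7   7.9]
top board [ 579.8 -228.9  182.1  155.6   -9.9] tableH 5.083976887247331
scene plaque [536.8 195.8 134.   53.6   7.8] depth mean [539.7 198.   56.2] 67.7 950
scene plinth [ 581.5 -228.6  109.1   39.    -9.6] depth mean [ 584.8 -222.6   50.7] 96.3 372
scene tray rails [563.8 201.  231.5  93.6   7.8]
scene board [ 581.5 -228.5  180.   157.1   -9.4] tableH 0.0013490736032508721
```

Run:
```python
from h import *
D=np.load("pics/scene0.npy");v,u=np.mgrid[0:400,0:640]
for n in("top","scene"):
    D=np.load(f"pics/{n}0.npy");P=dep(n,np.c_[u.ravel(),v.ravel()],D)
    b=(P[:,0]>330)&(P[:,0]<800)&(P[:,1]<-260)&(P[:,1]>-530)&(P[:,2]>60)&(P[:,2]<98)
    b=b.reshape(400,640).astype(np.uint8);b=blob(b,(463,213) if n=="top" else (236,92))
    q=P[b.ravel()>0];print(n,q.min(0).round(),q.max(0).round())
    b=(P[:,0]>330)&(P[:,0]<500)&(P[:,1]<420)&(P[:,1]>230)&(P[:,2]>20)&(P[:,2]<130)
    q=P[b];print("jar etc",q.min(0).round(),q.max(0).round(),np.percentile(q,[5,95],axis=0).round())
# path check
from scipy.spatial.transform import Rotation as R
def q(a,s):
    x=s*np.array([-np.sin(a),np.cos(a),0]);z=np.array([0,0,-1.]);return R.from_matrix(np.c_[x,np.cross(z,x),z]).as_quat()
at=np.radians(7.85);as_=np.radians(-9.5)
T=np.array([563.8,201.2]);S=np.array([581.2,-227.5])
def tp(a,c,x,z):return [c[0]+x*np.cos(a),c[1]+x*np.sin(a),z]
for s in(1,-1):
  for a,c,x,z in((at,T,75,43),(at,T,-12,43),(at,T,-140,20),(as_,S,-45,22),(as_,S,-45,150)):
    j=manip.ik(tp(a,c,x,z),q(a,s));print(s,None if j is None else np.round(j,2))
```

```text
top [ 406. -530.   60.] [ 622. -375.   95.]
jar etc [330. 230.  20.] [500. 420. 117.] [[333. 236.  35.]
 [482. 414. 113.]]
scene [ 403. -530.   60.] [ 624. -372.   96.]
jar etc [330. 230.  20.] [500. 420. 116.] [[335. 234.  28.]
 [489. 418. 112.]]
1 [ 0.27  0.59  1.13 -0.    1.43 -1.44]
1 [ 0.28  0.36  1.43 -0.    1.35 -1.42]
1 [ 0.32  0.07  1.82 -0.    1.25 -1.38]
1 [-0.45  0.37  1.46 -0.    1.31 -1.86]
1 [-0.45  0.24  1.35 -0.    1.55 -1.86]
-1 [ 0.27  0.59  1.13 -0.    1.43  1.7 ]
-1 [ 0.28  0.36  1.43 -0.    1.35  1.72]
-1 [ 0.32  0.07  1.82 -0.    1.25  1.76]
-1 [-0.45  0.37  1.46 -0.    1.31  1.28]
-1 [-0.45  0.24  1.35 -0.    1.55  1.28]
```

```bash
cat >> h.py <<'E'
from scipy.spatial.transform import Rotation as R
def q(a):
    x=np.array([-np.sin(a),np.cos(a),0]);z=np.array([0,0,-1.]);return R.from_matrix(np.c_[x,np.cross(z,x),z]).as_quat()
at=np.radians(7.85);as_=np.radians(-9.5)
T=np.array([563.8,201.2]);S=np.array([581.2,-227.5])
def tp(a,c,x,z):return [c[0]+x*np.cos(a),c[1]+x*np.sin(a),z]
def st(l=""):
    s=manip.observe();print(l,round(s['time'],2),np.round(s['position'],1),'F',np.round(s['contact_force'],1),'gap',round(s['finger_gap'],1))
def snap(l):
    for n in("top","scene"):
        p,d=manip.grab_frame(n);cv2.imwrite(f"pics/{n}_{l}.png",p);np.save(f"pics/{n}_{l}.npy",d)
E
python3 - <<'E'
from h import *
manip.command_gripper(0)
manip.movep(tp(at,T,77,200),q(at)); st()
manip.line_to(tp(at,T,77,90),speed=120); st()
manip.line_to(tp(at,T,77,43.5),speed=60); st("down")
snap("1")
E
python3 -c "
import cv2
a=cv2.imread('pics/scene_1.png')[200:320,300:430];cv2.imwrite('pics/c1.png',cv2.resize(a,None,fx=4.5,fy=4.5,interpolation=2))"
```

```text
3.75 [640.4 210.7 200.2] F [-0.5 -0.7 -0.3] gap -0.0
 4.82 [640.6 211.9  91.3] F [-0.4  0.2  0. ] gap -0.0
down 5.74 [640.4 211.8  44.1] F [-0.2 -0.5  0.5] gap -0.1
```

View pics/c1.png

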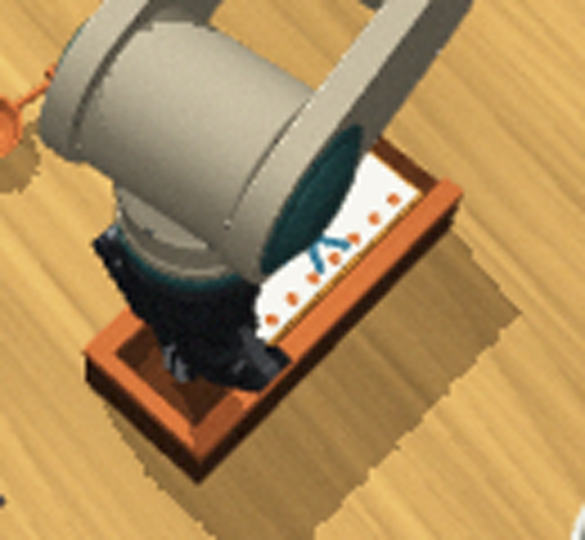

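The closed fingers stand in the channel behind the plaque, clear of the rails and the stop (crop 180–280, 340–385). Now I push.

```bash
python3 - <<'E'
from h import *
for x in (60,52,40,20,5,-6):
    manip.line_to(tp(at,T,x,43.5),speed=35); st(x)
snap("2")
for n in("top","scene"):
    im=cv2.imread(f"pics/{n}_2.png");m=cv2.morphologyEx(white(im),cv2.MORPH_CLOSE,np.ones((5,5),np.uint8))
    b=blob(m,(257,225) if n=="top" else (390,237));print(n,rect(n,b,52),b.sum())
E
python3 -c "
import cv2
a=cv2.imread('pics/scene_2.png')[180:320,300:440];cv2.imwrite('pics/c2.png',cv2.resize(a,None,fx=4,fy=4,interpolation=2))"
```

```text
60 6.47 [623.3 209.4  43.7] F [-0.3  0.1 -0.3] gap 0.1
52 6.85 [615.1 208.3  43.6] F [ 0.9 -0.2  1.1] gap -0.6
40 7.34 [603.2 206.7  43.5] F [ 0.7 -0.   0.3] gap -0.1
20 8.07 [583.6 203.9  43.6] F [ 0.2 -0.3  0.9] gap -0.1
5 8.64 [568.6 201.9  43.5] F [ 0.6 -0.   0.5] gap 0.1
-6 9.11 [557.6 200.4  43.5] F [ 0.  -0.2  0.2] gap 0.1
top [344.5 356.4  57.2  22.2   4.9] 63
scene [460.2 200.6 101.2  23.4   7.8] 270
```

View pics/c2.png

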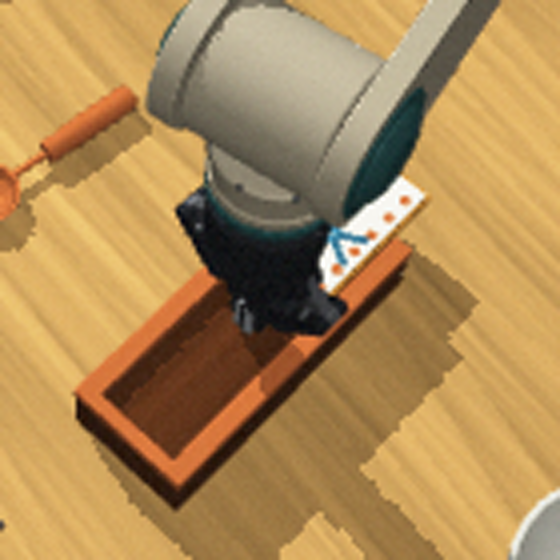

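```bash
python3 - <<'E'
from h import *
manip.line_to(tp(at,T,-12,43.5),speed=25); st()
manip.sleep(0.3)
manip.line_to(tp(at,T,0,43.5),speed=60)
manip.line_to(tp(at,T,20,160),speed=150); 
manip.movej(np.array(manip.observe()['joint_pos'])*0+manip.ik([400,0,300],q(at)));st()
snap("3")
for n in("top","scene"):
    im=cv2.imread(f"pics/{n}_3.png");m=cv2.morphologyEx(white(im),cv2.MORPH_CLOSE,np.ones((5,5),np.uint8))
    b=blob(m,(260,237) if n=="top" else (390,230));r=rect(n,b,52);d=r[:2]-T
    print(n,r,b.sum(),"tray xy",d@[np.cos(at),np.sin(at)],d@[-np.sin(at),np.cos(at)])
E
python3 -c "
import cv2
a=cv2.imread('pics/scene_3.png')[150:320,300:460];cv2.imwrite('pics/c3.png',cv2.resize(a,None,fx=3.5,fy=3.5,interpolation=2))"
```

```text
9.6 [551.7 199.5  43.5] F [ 0.2 -0.2  0.9] gap -0.0
 12.37 [4.003e+02 3.000e-01 2.993e+02] F [ 0.3  0.7 -0.2] gap 0.2
top [474.  190.4 137.6  57.2   7.6] 672 tray xy -90.43355201085558 1.566100475662319
scene [472.8 187.1 133.8  53.6   7.8] 896 tray xy -92.07302121282288 -1.5390791867406097
```

View pics/c3.png

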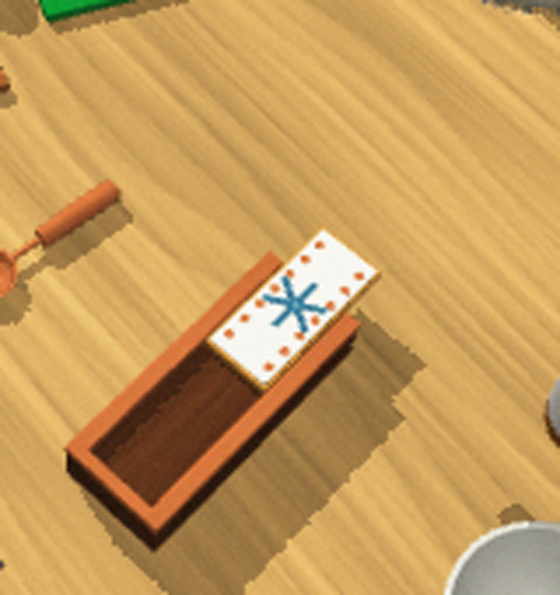

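```bash
python3 - <<'E'
from h import *
C=np.array([473.4,188.8])
manip.command_gripper(85)
manip.movep(tp(at,C,-48.7,170),q(at))
manip.line_to(tp(at,C,-48.7,80),speed=120);st()
manip.line_to(tp(at,C,-48.7,20),speed=60);st()
manip.command_gripper(55,40);st("closed")
snap("4")
E
python3 -c "
import cv2
a=cv2.imread('pics/scene_4.png')[130:300,300:460];cv2.imwrite('pics/c4.png',cv2.resize(a,None,fx=3.5,fy=3.5,interpolation=2))"
```

```text
15.05 [425.8 182.2  80.9] F [ 0.3  0.3 -0.5] gap 85.2
 16.2 [425.5 182.3  20.4] F [ 0.3  0.1 -0.1] gap 84.9
closed 16.55 [425.4 182.2  20.5] F [-1.5 -1.5  4.1] gap 59.0
```

View pics/c4.png

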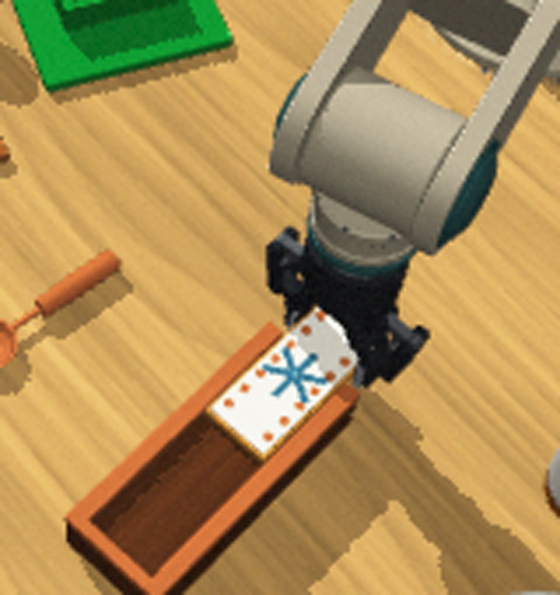

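```bash
python3 - <<'E'
from h import *
C=np.array([473.4,188.8])
manip.line_to(tp(at,C,-48.7,30),speed=40);st()
manip.line_to(tp(at,C,-48.7,130),speed=100);manip.sleep(0.3);st()
snap("5")
v,u=np.mgrid[0:400,0:640]
for n,p in(("top",(262,240)),("scene",(380,220))):
    im=cv2.imread(f"pics/{n}_5.png");D=np.load(f"pics/{n}_5.npy")
    P=dep(n,np.c_[u.ravel(),v.ravel()],D).reshape(400,640,3)
    hsv=cv2.cvtColor(im,cv2.COLOR_BGR2HSV)
    m=((white(im)>0)&(np.hypot(P[...,0]-500,P[...,1]-190)<90)&(P[...,2]>120)&(P[...,2]<190)).astype(np.uint8)
    X=P[m>0]
    c=X.mean(0);A=np.c_[X[:,:2]-c[:2],np.ones(len(X))];k=np.linalg.lstsq(A,X[:,2],rcond=None)[0]
    r=X[:,2]-A@k;ok=abs(r)<4;k=np.linalg.lstsq(A[ok],X[ok,2],rcond=None)[0]
    print(n,len(X),c.round(1),"slope deg",np.degrees(np.arctan(k[:2])).round(1),r[ok].std().round(1))
E
python3 -c "
import cv2
a=cv2.imread('pics/scene_5.png')[80:300,300:460];cv2.imwrite('pics/c5.png',cv2.resize(a,None,fx=2.7,fy=2.7,interpolation=2))"
```

```text
17.05 [425.1 182.2  30. ] F [-0.1 -0.1 -0.5] gap 59.4
 18.5 [425.  182.1 129.7] F [ 0.2 -0.5 -1.1] gap 59.2
top 223 [521.3 197.  160.6] slope deg [-0.2 -0.1] 1.7
scene 744 [480.7 188.7 160.8] slope deg [0.  0.1] 1.7
```

View pics/c5.png

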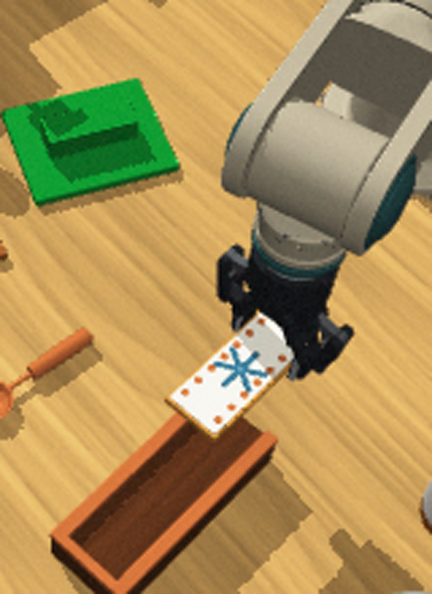

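The plaque is held level (slope about 0°). I measure its rear edge in hand and then carry it above the plinth.

```bash
cat >> h.py <<'E'
def inhand(l,a,zt,p):
    "icing rear end (along +a) and lateral middle seen in scene, relative to tcp"
    s=manip.observe()['position']
    im=cv2.imread(f"pics/scene_{l}.png");m=blob(cv2.morphologyEx(white(im),cv2.MORPH_CLOSE,np.ones((5,5),np.uint8)),p)
    for n in ("scene",):
        c=np.argwhere(m)[:,::-1];P=onz(n,c,zt)[:,:2]-s[:2]
        x=P@[np.cos(a),np.sin(a)];y=P@[-np.sin(a),np.cos(a)]
        r=x.max();k=(x>r-70)&(x<r-8)
        b=np.arange(r-68,r-10,4);mid=[(y[(x>=t)&(x<t+4)].min()+y[(x>=t)&(x<t+4)].max())/2 for t in b]
        w=[np.ptp(y[(x>=t)&(x<t+4)]) for t in b]
        f=np.polyfit(b+2,mid,1);print("rear",r.round(1),"centre x",(r-67).round(1),"y@48",np.polyval(f,48).round(1),"yaw",np.degrees(f[0]).round(2),"w",np.median(w).round(1))
E
python3 - <<'E'
from h import *
inhand("5",at,161.3,(380,220))
z=130
manip.movep(tp(as_,S,-48.7,z),q(as_));manip.sleep(.2);st()
snap("6")
inhand("6",as_,161.3,(255,140))
E
python3 -c "
import cv2
a=cv2.imread('pics/scene_6.png')[60:260,180:380];cv2.imwrite('pics/c6.png',cv2.resize(a,None,fx=3,fy=3,interpolation=2))"
```

```text
rear 115.2 centre x 48.2 y@48 -0.8 yaw -0.82 w 52.3
 20.33 [ 533.4 -218.5  130.2] F [-0.3  0.6 -0.9] gap 59.3
rear 114.8 centre x 47.8 y@48 -0.7 yaw 0.04 w 53.6
```

View pics/c6.png

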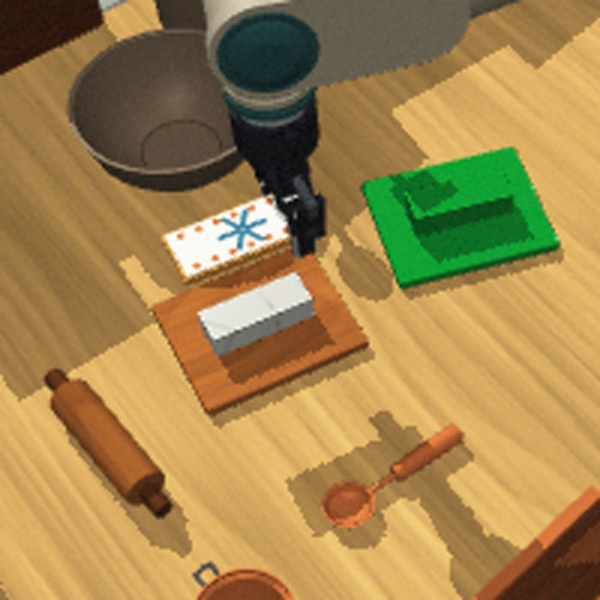

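```bash
python3 - <<'E'
from h import *
manip.line_to(tp(as_,S,-48.2,50),speed=100);st()
manip.line_to(tp(as_,S,-48.2,27),speed=30);st()
z=25
while z>=21.4:
    manip.line_to(tp(as_,S,-48.2,z),speed=15);manip.sleep(.15);st(z)
    if manip.observe()['contact_force'][2]>3: break
    z-=0.6
snap("7")
inhand("7",as_,54,(265,160))
E
python3 -c "
import cv2
a=cv2.imread('pics/scene_7.png')[100:220,200:340];cv2.imwrite('pics/c7.png',cv2.resize(a,None,fx=4.2,fy=4.2,interpolation=2))"
```

```text
21.38 [ 534.2 -219.8   50.9] F [-0.2  0.8 -1. ] gap 59.0
 22.3 [ 533.8 -219.6   27.2] F [ 0.3 -0.3 -1.2] gap 59.2
25 22.73 [ 533.7 -219.6   25.1] F [-0.1 -0.2 -0.5] gap 59.2
24.4 23.13 [ 533.7 -219.5   24.4] F [-0.7  0.3 -0.9] gap 59.4
23.799999999999997 23.53 [ 533.7 -219.6   23.8] F [-0.   0.1 -0.7] gap 59.4
23.199999999999996 23.93 [ 533.7 -219.5   23.2] F [ 0.7  0.3 -1.4] gap 59.1
22.599999999999994 24.33 [ 533.8 -219.6   22.8] F [0.5 0.  0.2] gap 59.2
21.999999999999993 24.73 [ 533.8 -219.6   22.7] F [-3.5  0.9  5.3] gap 59.3
rear 115.1 centre x 48.1 y@48 -0.8 yaw -0.71 w 52.5
```

View pics/c7.png

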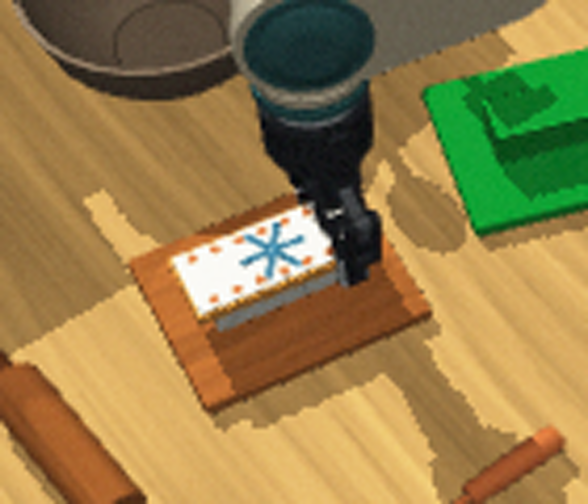

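```bash
python3 - <<'E'
from h import *
manip.line_to(tp(as_,S,-48.2,22.4),speed=15);manip.sleep(.2);st()
manip.command_gripper(72);manip.command_gripper(85);st("open")
manip.line_to(tp(as_,S,-48.2,60),speed=40)
manip.line_to(tp(as_,S,-70,160),speed=120)
manip.movep([350,-50,300],q(0));manip.sleep(.3);st()
snap("8")
for n,p in(("top",(382,196)),("scene",(267,160))):
    im=cv2.imread(f"pics/{n}_8.png");D=np.load(f"pics/{n}_8.npy")
    b=blob(cv2.morphologyEx(white(im),cv2.MORPH_CLOSE,np.ones((5,5),np.uint8)),p)
    vu=np.argwhere(cv2.erode(b,np.ones((3,3),np.uint8)));P=dep(n,vu[:,::-1],D)
    A=np.c_[P[:,:2]-P[:,:2].mean(0),np.ones(len(P))];ok=abs(P[:,2]-54)<8
    k=np.linalg.lstsq(A[ok],P[ok,2],rcond=None)[0]
    print(n,rect(n,b,54),"z",k[2].round(1),"slope",np.degrees(k[:2]).round(2),b.sum())
E
python3 -c "
import cv2
cv2.imwrite('pics/c8.png',cv2.imread('pics/scene_8.png'))"
```

```text
25.28 [ 533.8 -219.6   22.7] F [-1.9  1.1  5.4] gap 58.9
open 25.86 [ 533.6 -219.5   22.3] F [ 1.2 -0.4  0. ] gap 85.2
 29.3 [350.2 -50.3 299.5] F [ 0.1 -0.8 -0.4] gap 85.0
top [ 581.7 -224.4  136.5   56.9  -10. ] z 53.5 slope [ 0.01 -0.22] 654
scene [ 582.3 -220.5  133.7   71.7  -10.5] z 54.3 slope [0.28 0.9 ] 663
```

View pics/c8.png

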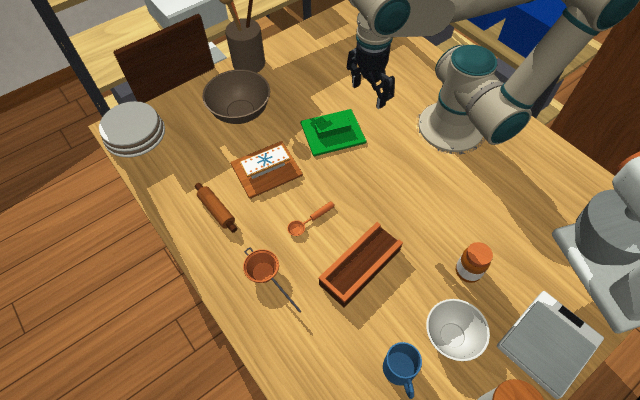

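The top view puts the plaque at (581.7, -224.4, -10.0°), against (581.0, -225.1, -9.3°) for the plinth in the same camera. It lies flat at z≈54, the robot is clear and everything else stands where it was, so I hand it in.

Run:
```python
from h import *
manip.close_job();st()
```

```text
the job is handed in; nothing more can be done
the job is handed in; nothing more can be done
```

The plaque is on the marble plinth, released and lying iced side up, and the job is handed in. No verdict was reported.

**What I did:** I pushed it by its rear edge with closed fingers until its front stuck out about 46 mm from the tray, still flat. I then gripped it by its long edges, lifted it level, and lowered it until it touched the plinth (about 5 N). I opened the fingers and backed the arm away. The last clock reading before hand-in was about 29 s of the 58 s allowed.

**Last checks:**
- **Position:** in the top view the plaque is about 1 mm and 0.7° off the plinth.
- **Flatness:** the top of the icing is at about 54 mm, as expected, with a slope under 1°.
- **Surroundings:** in the last picture the other things look unmoved. I judged this by eye and did not measure it.

**One check disagreed:** the final scene-view fit gave a 72 mm wide shape, with its centre about 4 mm off the top view's in y. I think it merged the plaque with the plinth's pale side, so I relied on the top view. The scene-view check just before release, with the plaque already touching the plinth, agreed to about 1 mm.

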